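# Nest the last cup and hold the cup box open

### The job

We are putting the blue espresso cups away. Add the loose cup to the started stack of two, fully nested and upright, and leave the stack standing where it is; then lift the lid of the steel box by its black front tab to 60 degrees from shut and keep holding it there so that I can lay the stack inside. Finish while still holding the lid (it falls shut if you let go), and do not disturb the other things on the counter.

Things in the scene. Friction and masses are not known exactly. Their poses are not given: they have to be found in the camera images.
- cup_loose: the loose cup, to be added to the stack: blue, open, round, tapered espresso cup, 80 g, 70 mm high, outer diameter 58 mm at the rim and 32 mm at the foot, wall 2 mm, inner floor 20 mm above its underside. It stands upright by itself. Origin at the centre of the underside, z up.
- cup_middle: identical cup, nested in cup_bottom: the upper cup of the stack; the loose cup goes into its mouth. A nested cup's underside rests 20 mm above that of the cup below, so only the top 20 mm of its wall shows above the rim below (hold it there: fingertips at least 52 mm above its underside). Origin at the centre of its underside, 20 mm above the counter; rim at 90 mm.
- cup_bottom: identical cup, standing on the counter: the bottom of the stack. Origin at the centre of the underside, z up.
- box: stainless steel box, fixed, 120 x 190 mm, 65 mm high with the lid shut. Origin: centre of its underside; -x is its front, turned roughly to the robot; y along the long side. The lid (119 x 194 x 2 mm, about 0.3 kg) is hinged along the far (+x) upper edge, has a small black knob on top and a black tab that stands out 42 mm from the middle of its front edge.
- lid_tab (a point): the point to hold on the lid's black tab: mid width and mid thickness, 27 mm in front of the lid's edge, 15 mm behind the tab's end, 67 mm above the counter when shut. The tab is level when shut, 24 mm wide (along the hinge), 4 mm thick, with a 6 mm bead along its end. The point moves with the lid on a circle of radius 151 mm about the hinge line.
- box_hinge (a point): middle of the lid's hinge line: 61 mm behind the box's centre and 63 mm above the counter. The hinge line runs parallel to the box's y axis.
- box_lid (a joint): opening angle of the lid, rad: 0 shut (at the start), growing as the front edge rises, 1.047 = 60 degrees, stop at 1.83. It falls shut by its own weight when let go (a slight friction of about 0.02 N m, no spring).
- water_b: clear water bottle with a blue cap, 65 mm wide, 218 mm high, a bystander. Origin at the centre of its underside.
- salt: glass salt shaker with a grey top, 44 mm wide, 90 mm high, a bystander. Origin at the centre of its underside.
- spice: spice jar with a green label and black cap, 45 mm wide, 105 mm high, a bystander. Origin at the centre of its underside.
- pepper: glass pepper shaker with a grey top, like the salt shaker, 44 mm wide, 90 mm high, a bystander. Origin at the centre of its underside.
- tongs: steel serving tongs lying flat, 246 x 40 x 24 mm, a bystander. Origin under their middle.

How it is judged:
By the outcome, as a careful person would: the job done as asked, in the order asked, and still so for the second after the job is handed in, while the arm keeps its last pose, push and grip.
It also fails if it takes over 54 s, if anything falls off the work surface, if the arm or the gripper's body presses on something with over 40 N, if the wrist force passes 120 N, or if a joint passes its speed limit or range.

### The arm

A 6-joint arm with a two-finger parallel gripper is mounted at the origin on a cart in front of the work surface, level with it; the furniture and walls round the work are solid. World frame = base frame: x ahead of the robot, y to its left, z up, the work surface at z = 0. Lengths are in m, angles in degrees, forces in N, time in s.
With the tool pointing down it reaches from about 0.25 to 0.85 m from the base axis. Payload 12.5 kg.
Tool frame: the origin (TCP) lies midway between the tips of the shut fingers; the grasp point (between the pads) lies 19 mm behind it; z points along the fingers, y is the line along which they close (so a half turn about z gives the same grasp; the last joint's range is limited). The gripper opens to 93 mm and grips with 3 to 60 N. Pads are 15 mm wide; open, the fingers measure 128 mm over their backs; the gripper's body (75 mm by 188 mm) begins 65 mm behind the grasp point.
Start: joints at [65.97, 20.094, 94.641, -0, 65.266, -4.847], TCP at [0.181, 0.519, 0.219] pointing down, gripper open.
Joint ranges: [-157.81, 157.81], [-45, 120.19], [0.68, 151.7], [-89.99, 269.99], [4.06, 180], [-164.3, 164.3]. Speed limits (degrees/s): [127.2, 127.2, 159.86, 180, 180, 180].

### API

Orientations are given as a 3x3 rotation matrix whose columns are the frame's x, y, z axes.
In Python, from station import status, snapshot, camera_info, workorder gives the robot as it stands.
- The arm moves only by the tool apply_moves, never from a script. Its argument "increments" is a list of rows, each an object with "hand": the opening, from -1 (shut) to 1 (fully open); "travel": the shift along the tool's x, y, z in units of 100 mm (1.0 is 100 mm), a list of three; "delta_rot": the turn, a rotation vector about the tool's x, y, z in units of 180 degrees (1.0 is 180 degrees), a list of three. In form: [{"hand": hand, "travel": [x, y, z], "delta_rot": [rx, ry, rz]}, ...]. A call has exactly 10 rows; each row is the pose to reach, as a shift and turn from the pose commanded when the call began, along the tool's axes at that moment, turning the shorter way round; what a row does not reach only later rows make up. A row lasts 1/12 s, in which the tool goes at most 41.7 mm and 7.16 degrees, less where a joint would pass 70% of its speed; a pose out of reach is approached as far as the arm can. A call with a number of a shift or a turn outside -1 to 1 is refused whole. A call with a gripper value outside its range is refused whole. The fingers move at their own pace and stop on an object; "force" is the grip in N (left out, the last holds). Time passes only in rows, so rows that repeat a pose let the fingers close, or fill a call up. It gives the time, the measured TCP pose, the force, the opening and the grip force at its end, in the units of the state.
- status.state(): the state, without advancing time (a new reading comes with each control period).
- snapshot(name): name is "side" or "top"; returns the picture (384x512x3 uint8, red, green, blue); there is no depth.
- camera_info(name): a dict with "fx", "fy", "cx", "cy" (pixels), "rvec" (rotation vector, rad) and "tvec" (3), from world to camera coordinates, as OpenCV has them. Camera axes: x right, y down, z forward; pixel columns grow to the right and rows downward; lengths in m; the calibration is good to about 2 mm. A picture is of the moment at which its call begins. camera_info takes no time and is no camera call.
- workorder.sign_off(): hands the job in; it is judged then, once.
The state is a dict: "time_s": time; "joint_positions": joint angles; "joint_velocities": joint speeds; "joint_torque": joint torques, N m; "tool_pos": TCP position; "eef_rot": TCP orientation; "force": force on the tool from outside, world axes, zero at the start; "ft_torque": the same for the moment, N m; "width": finger opening in m; "finger_force": force on a finger pad.
Only numpy, scipy, OpenCV 4.12 (cv2) and the standard library are available. Lean on these libraries where they do the work, as an engineer would, in place of code of your own. Each camera call takes 0.05 s, during which the arm holds its last target. There are 200 camera calls.

## Working session

There is one attempt and no reset: what is moved stays moved. The work goes in short steps, Python scripts to look and compute and a tool call to move; the robot and the scene stay as the last step left them, time stands still between calls to the robot, and variables do not carry over. Pictures are saved under pics/ and viewed, at most 10 in all, crops included, and the job is handed in when it is done.

Besides the shell and the picture viewer there is one more tool, called as a command line: name --argument value ..., lists and objects as JSON in quotes. apply_moves: Moves the arm, as the interface text tells. Shifts and turns lie within -1 to 1; 1 stands for 100 mm of shift or 180 degrees of turn. Its arguments: {"type":"object","properties":{"increments":{"type":"array","items":{"type":"object","properties":{"hand":{"type":"number"},"travel":{"type":"array","items":{"type":"number","minimum":-1,"maximum":1}},"delta_rot":{"type":"array","items":{"type":"number","minimum":-1,"maximum":1}}}}},"force":{"type":"number"}},"required":["increments"]}

```bash
mkdir -p pics
python3 - <<'E'
from station import status, snapshot, camera_info
import cv2
for n in ("side","top"):
    im=snapshot(n)[:,:,::-1]; cv2.imwrite(f"pics/{n}0.png",cv2.resize(im,(800,600),interpolation=cv2.INTER_CUBIC)); cv2.imwrite(f"pics/{n}_raw.png",im)
    print(n,camera_info(n))
print(status.state())
E
```

```text
side {'fx': 498.91979856974655, 'fy': 498.91979856974655, 'cx': 257.2609609946531, 'cy': 197.63162100237983, 'rvec': array([ 2.2191186 , -0.66990489,  0.31995912]), 'tvec': array([-0.31935445,  0.36306265,  0.88270536])}
top {'fx': 485.2879650818957, 'fy': 485.2879650818957, 'cx': 253.4942759352694, 'cy': 186.05060063933962, 'rvec': array([ 2.11566223, -2.15066398,  0.17569726]), 'tvec': array([0.22482073, 0.52581886, 1.32390947])}
{'time_s': 0.1, 'joint_positions': array([ 6.59745556e+01,  2.01224498e+01,  9.46721304e+01,  2.30472241e-03,
        6.52678332e+01, -4.84788730e+00]), 'joint_velocities': array([-0.07527961,  0.01447748, -0.11770394, -0.01252572,  0.01319212,
       -0.09157543]), 'joint_torque': array([ 3.78698260e-04, -4.98035395e+01, -2.85700625e+01,  7.00391270e-02,
        2.39624188e-02, -6.17086653e-05]), 'tool_pos': array([0.18051782, 0.51920115, 0.21815146]), 'eef_rot': array([[-9.44499550e-01,  3.28512363e-01, -4.76878062e-04],
       [ 3.28512684e-01,  9.44499050e-01, -9.80070887e-04],
       [ 1.28445473e-04, -1.08233700e-03, -9.99999406e-01]]), 'force': array([-0.33099271, -0.03133854,  0.27876842]), 'ft_torque': array([ 0.00674628, -0.0110309 , -0.02884199]), 'finger_force': 0.0, 'width': 0.09316091541617876}
```

View pics/side0.png

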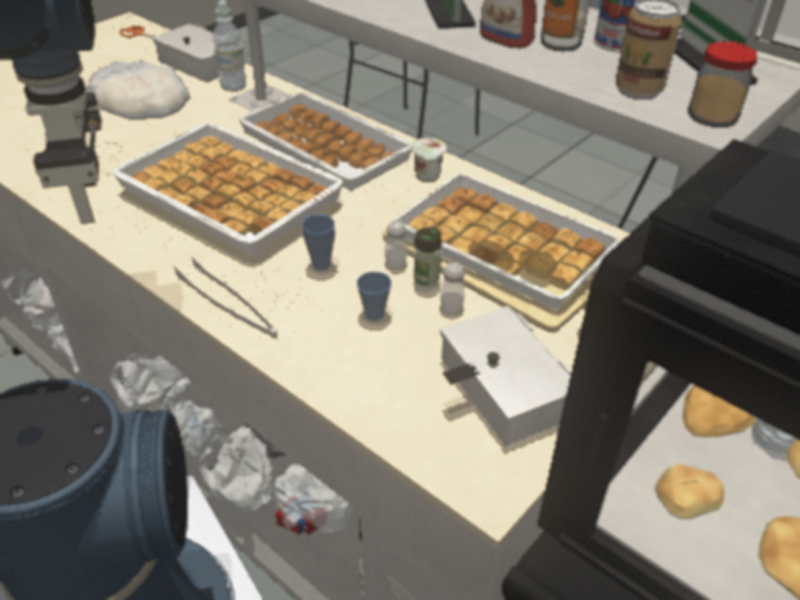

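View pics/top0.png

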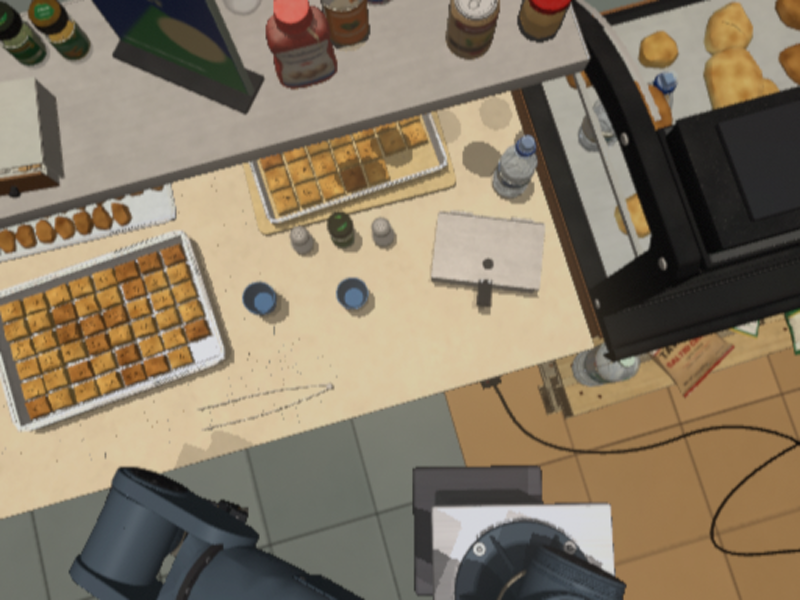

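Side: stack near (320,240), loose cup near (375,295), box tab near (462,373). Top (800 px scale): stack (260,300), loose (352,295), tab (485,292). Next, enlarged crops to read them accurately.

Run:
```python
import cv2
def crop(n,x0,y0,w,h,s,o):
    im=cv2.imread(f"pics/{n}_raw.png")[y0:y0+h,x0:x0+w]
    im=cv2.resize(im,None,fx=s,fy=s,interpolation=cv2.INTER_CUBIC)
    for k in range(0,w,10): cv2.putText(im,str(x0+k),(k*s,8),0,.3,(0,0,255),1); cv2.line(im,(k*s,0),(k*s,im.shape[0]),(0,0,255) if (x0+k)%50==0 else (150,150,150),1)
    for k in range(0,h,10): cv2.putText(im,str(y0+k),(0,k*s+8),0,.3,(0,0,255),1); cv2.line(im,(0,k*s),(im.shape[1],k*s),(0,0,255) if (y0+k)%50==0 else (150,150,150),1)
    cv2.imwrite(o,im)
crop("side",190,130,180,150,4,"pics/sc.png")
crop("top",150,130,200,80,4,"pics/tc.png")
```

```text
(no output)
```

View pics/sc.png

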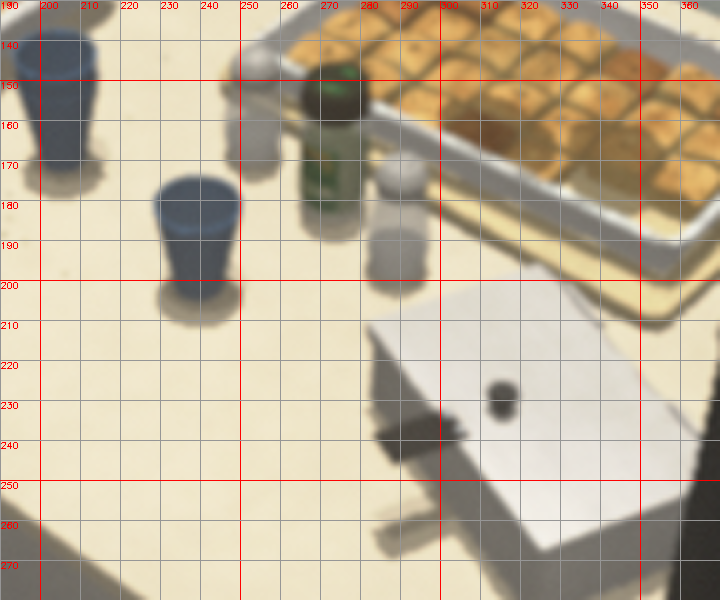

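View pics/tc.png

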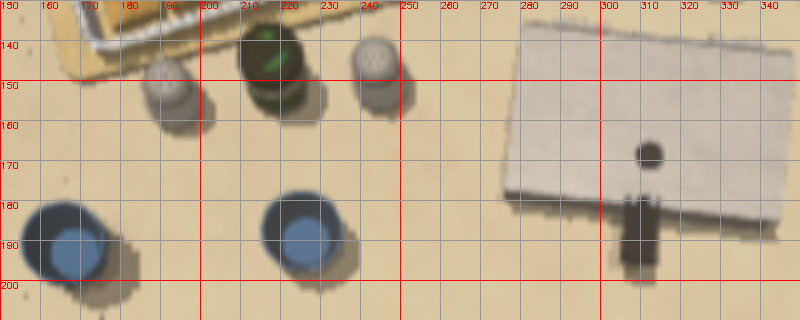

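Crop readings (raw px). Side: loose rim centre (239.3,181), stack rim (204,144), lid corners (282.5,209.5), (325,267), (324,196), tab end (283,238)/(289.5,246). Top: loose rim (225.3,188), stack rim (166,190.5), lid corners (280,135.5), (348,143), (344,185.5), (276,178), tab end (305.5,196)/(314,196).

```bash
cat > h.py <<'E'
import numpy as np, cv2
from scipy.optimize import least_squares
from station import camera_info
C={n:camera_info(n) for n in("side","top")}
def proj(n,P):
    c=C[n];K=np.array([[c['fx'],0,c['cx']],[0,c['fy'],c['cy']],[0,0,1]])
    return cv2.projectPoints(np.atleast_2d(np.float64(P)),c['rvec'],c['tvec'],K,None)[0][:,0]
def tri(s,t):
    r=least_squares(lambda p:np.r_[proj("side",p)[0]-s,proj("top",p)[0]-t],[.5,.1,.05]);return r.x,np.abs(r.fun).max()
E
python3 - <<'E'
from h import *
np.set_printoptions(precision=4,suppress=True)
for n,s,t in [("loose rim",(239.3,181),(225.3,188)),("stack rim",(204,144),(166,190.5)),
 ("salt top",(253.5,143.5),(191.5,149)),("spice top",(273,150),(217.5,142)),("pepper top",(290,171),(244,144)),
 ("lidFL",(282.5,209.5),(276,178)),("lidFR",(325,267),(344,185.5)),("lidBL",(324,196),(280,135.5)),
 ("tabL",(283,238),(305.5,196)),("tabR",(289.5,246),(314,196))]: print(n,*tri(s,t))
obs=[("side",0,(282.5,209.5)),("side",1,(325,267)),("side",2,(324,196)),("top",0,(276,178)),("top",1,(344,185.5)),("top",2,(280,135.5)),("top",3,(348,143)),
 ("side",4,(283,238)),("side",5,(289.5,246)),("top",4,(305.5,196)),("top",5,(314,196))]
L=np.array([[-.063,.097],[-.063,-.097],[.056,.097],[.056,-.097],[-.105,.012],[-.105,-.012]])
def pts(p):
    c,s=np.cos(p[2]),np.sin(p[2]); return np.c_[L@np.array([[c,s],[-s,c]])+p[:2],np.full(6,p[3])]
def f(p): P=pts(p);return np.concatenate([proj(n,P[i])[0]-o for n,i,o in obs])
r=least_squares(f,[.5,-.1,0,.066],loss='soft_l1');p=r.x
print("box",p[:2],np.degrees(p[2]),"z",p[3]);print(f(p).reshape(-1,2))
c,s=np.cos(p[2]),np.sin(p[2])
print("tab",p[:2]-.090*np.array([c,s]),"hinge",p[:2]+.061*np.array([c,s]))
# tongs ends etc on counter
E
```

```text
loose rim [0.5242 0.2929 0.0684] 1.0676559852687717
stack rim [0.5162 0.454  0.0874] 0.8732061154925077
salt top [0.6302 0.3857 0.0862] 0.33219105171599494
spice top [0.6428 0.3127 0.1048] 0.09429707653373498
pepper top [0.6427 0.2399 0.0845] 0.41976196311469494
lidFL [0.552  0.1507 0.068 ] 1.7398103182572697
lidFR [ 0.5269 -0.0372  0.0638] 1.2115490572383862
lidBL [0.6713 0.1381 0.0627] 0.4028154802534516
tabL [0.4976 0.0719 0.0725] 1.100801680159691
tabR [0.4978 0.048  0.0683] 1.1022442489775415
box [0.602  0.0485] -7.450228671911481 z 0.06656121827783251
[[-2.1139  0.2274]
 [-0.1413  0.0468]
 [-0.4239 -0.7774]
 [ 0.0923 -1.6876]
 [ 1.6706 -1.4198]
 [ 0.5629 -0.3589]
 [ 1.158  -0.3347]
 [-0.9562  1.1512]
 [-2.1445  0.4002]
 [-0.4327 -1.4341]
 [-0.2813 -0.4622]]
tab [0.5128 0.0602] hinge [0.6625 0.0406]
```

apply_moves --increments '[{"hand": 1, "travel": [-0.05, -0.012, 0], "delta_rot": [0, 0, 0]}, {"hand": 1, "travel": [-0.15, -0.037, 0], "delta_rot": [0, 0, 0]}, {"hand": 1, "travel": [-0.27, -0.067, 0], "delta_rot": [0, 0, 0]}, {"hand": 1, "travel": [-0.4, -0.1, 0], "delta_rot": [0, 0, 0]}, {"hand": 1, "travel": [-0.53, -0.13, 0], "delta_rot": [0, 0, 0]}, {"hand": 1, "travel": [-0.65, -0.16, 0], "delta_rot": [0, 0, 0]}, {"hand": 1, "travel": [-0.75, -0.187, 0], "delta_rot": [0, 0, 0]}, {"hand": 1, "travel": [-0.85, -0.212, 0], "delta_rot": [0, 0, 0]}, {"hand": 1, "travel": [-0.93, -0.232, 0], "delta_rot": [0, 0, 0]}, {"hand": 1, "travel": [-1, -0.25, 0], "delta_rot": [0, 0, 0]}]' --force 10

```text
time_s: 0.93
tool_pos: [0.2678, 0.4624, 0.2186]
eef_rot: [[-0.944, 0.329, 0.0], [0.329, 0.944, 0.0], [0.0, 0.0, -1.0]]
force: [0.1, -0.4, 0.2]
width: 0.0933
finger_force: 0.0
```

apply_moves --increments '[{"hand": 1, "travel": [-0.1, -0.025, 0], "delta_rot": [0, 0, 0]}, {"hand": 1, "travel": [-0.2, -0.05, 0], "delta_rot": [0, 0, 0]}, {"hand": 1, "travel": [-0.3, -0.075, 0], "delta_rot": [0, 0, 0]}, {"hand": 1, "travel": [-0.4, -0.1, 0], "delta_rot": [0, 0, 0]}, {"hand": 1, "travel": [-0.5, -0.125, 0], "delta_rot": [0, 0, 0]}, {"hand": 1, "travel": [-0.6, -0.15, 0], "delta_rot": [0, 0, 0]}, {"hand": 1, "travel": [-0.7, -0.175, 0], "delta_rot": [0, 0, 0]}, {"hand": 1, "travel": [-0.8, -0.2, 0], "delta_rot": [0, 0, 0]}, {"hand": 1, "travel": [-0.9, -0.225, 0], "delta_rot": [0, 0, 0]}, {"hand": 1, "travel": [-1, -0.25, 0], "delta_rot": [0, 0, 0]}]'

```text
time_s: 1.77
tool_pos: [0.354, 0.4059, 0.2186]
eef_rot: [[-0.944, 0.329, 0.0], [0.329, 0.944, -0.0], [-0.0, -0.0, -1.0]]
force: [-0.4, 0.6, -0.3]
width: 0.093
finger_force: 0.0
```

apply_moves --increments '[{"hand": 1, "travel": [-0.1, -0.025, 0], "delta_rot": [0, 0, 0]}, {"hand": 1, "travel": [-0.2, -0.05, 0], "delta_rot": [0, 0, 0]}, {"hand": 1, "travel": [-0.3, -0.075, 0], "delta_rot": [0, 0, 0]}, {"hand": 1, "travel": [-0.4, -0.1, 0], "delta_rot": [0, 0, 0]}, {"hand": 1, "travel": [-0.5, -0.125, 0], "delta_rot": [0, 0, 0]}, {"hand": 1, "travel": [-0.6, -0.15, 0], "delta_rot": [0, 0, 0]}, {"hand": 1, "travel": [-0.7, -0.175, 0], "delta_rot": [0, 0, 0]}, {"hand": 1, "travel": [-0.8, -0.2, 0], "delta_rot": [0, 0, 0]}, {"hand": 1, "travel": [-0.9, -0.225, 0], "delta_rot": [0, 0, 0]}, {"hand": 1, "travel": [-1, -0.25, 0], "delta_rot": [0, 0, 0]}]'

```text
time_s: 2.6
tool_pos: [0.4403, 0.3495, 0.2186]
eef_rot: [[-0.944, 0.329, 0.0], [0.329, 0.944, -0.0], [-0.0, 0.0, -1.0]]
force: [-0.6, 0.2, -0.7]
width: 0.0929
finger_force: 0.0
```

apply_moves --increments '[{"hand": 1, "travel": [-0.1, -0.025, 0], "delta_rot": [0, 0, 0]}, {"hand": 1, "travel": [-0.22, -0.05, 0], "delta_rot": [0, 0, 0]}, {"hand": 1, "travel": [-0.35, -0.085, 0], "delta_rot": [0, 0, 0]}, {"hand": 1, "travel": [-0.5, -0.12, 0], "delta_rot": [0, 0, 0]}, {"hand": 1, "travel": [-0.65, -0.16, 0], "delta_rot": [0, 0, 0]}, {"hand": 1, "travel": [-0.8, -0.2, 0], "delta_rot": [0, 0, 0]}, {"hand": 1, "travel": [-0.92, -0.23, 0], "delta_rot": [0, 0, 0]}, {"hand": 1, "travel": [-1, -0.25, 0], "delta_rot": [0, 0, 0]}, {"hand": 1, "travel": [-1, -0.25, 0], "delta_rot": [0, 0, 0]}, {"hand": 1, "travel": [-1, -0.25, 0], "delta_rot": [0, 0, 0]}]'

```text
time_s: 3.43
tool_pos: [0.5257, 0.2934, 0.2185]
eef_rot: [[-0.944, 0.329, -0.0], [0.329, 0.944, 0.0], [0.0, -0.0, -1.0]]
force: [-0.2, 0.3, 0.1]
width: 0.0931
finger_force: 0.0
```

apply_moves --increments '[{"hand": 1, "travel": [0, 0, 0.08]}, {"hand": 1, "travel": [0, 0, 0.2]}, {"hand": 1, "travel": [0, 0, 0.33]}, {"hand": 1, "travel": [0, 0, 0.46]}, {"hand": 1, "travel": [0, 0, 0.58]}, {"hand": 1, "travel": [0, 0, 0.7]}, {"hand": 1, "travel": [0, 0, 0.8]}, {"hand": 1, "travel": [0, 0, 0.88]}, {"hand": 1, "travel": [0, 0, 0.95]}, {"hand": 1, "travel": [0, 0, 1]}]'

```text
invalid input
```

apply_moves --increments '[{"hand": 1, "travel": [0, 0, 0.07]}, {"hand": 1, "travel": [0, 0, 0.15]}, {"hand": 1, "travel": [0, 0, 0.24]}, {"hand": 1, "travel": [0, 0, 0.34]}, {"hand": 1, "travel": [0, 0, 0.44]}, {"hand": 1, "travel": [0, 0, 0.52]}, {"hand": 1, "travel": [0, 0, 0.58]}, {"hand": 1, "travel": [0, 0, 0.63]}, {"hand": 1, "travel": [0, 0, 0.63]}, {"hand": 1, "travel": [0, 0, 0.63]}]'

```text
invalid input
```

apply_moves --increments '[{"hand": 0.6, "travel": [0, 0, 0]}, {"hand": 0.4, "travel": [0, 0, 0]}, {"hand": 0.3, "travel": [0, 0, 0]}, {"hand": 0.2, "travel": [0, 0, 0]}, {"hand": 0.1, "travel": [0, 0, 0]}, {"hand": 0, "travel": [0, 0, 0]}, {"hand": -0.1, "travel": [0, 0, 0]}, {"hand": -0.2, "travel": [0, 0, 0]}, {"hand": -0.3, "travel": [0, 0, 0]}, {"hand": -0.4, "travel": [0, 0, 0]}]' --force 10

```text
invalid input
```

Full rows are required; sending them with `delta_rot`.

apply_moves --increments '[{"hand": 1, "travel": [0, 0, 0.08], "delta_rot": [0, 0, 0]}, {"hand": 1, "travel": [0, 0, 0.2], "delta_rot": [0, 0, 0]}, {"hand": 1, "travel": [0, 0, 0.33], "delta_rot": [0, 0, 0]}, {"hand": 1, "travel": [0, 0, 0.46], "delta_rot": [0, 0, 0]}, {"hand": 1, "travel": [0, 0, 0.58], "delta_rot": [0, 0, 0]}, {"hand": 1, "travel": [0, 0, 0.7], "delta_rot": [0, 0, 0]}, {"hand": 1, "travel": [0, 0, 0.8], "delta_rot": [0, 0, 0]}, {"hand": 1, "travel": [0, 0, 0.88], "delta_rot": [0, 0, 0]}, {"hand": 1, "travel": [0, 0, 0.95], "delta_rot": [0, 0, 0]}, {"hand": 1, "travel": [0, 0, 1], "delta_rot": [0, 0, 0]}]'

```text
time_s: 4.27
tool_pos: [0.5255, 0.2935, 0.1178]
eef_rot: [[-0.944, 0.329, -0.0], [0.329, 0.944, -0.0], [0.0, -0.0, -1.0]]
force: [0.2, -0.6, -0.4]
width: 0.0931
finger_force: 0.0
```

apply_moves --increments '[{"hand": 1, "travel": [0, 0, 0.07], "delta_rot": [0, 0, 0]}, {"hand": 1, "travel": [0, 0, 0.15], "delta_rot": [0, 0, 0]}, {"hand": 1, "travel": [0, 0, 0.24], "delta_rot": [0, 0, 0]}, {"hand": 1, "travel": [0, 0, 0.34], "delta_rot": [0, 0, 0]}, {"hand": 1, "travel": [0, 0, 0.44], "delta_rot": [0, 0, 0]}, {"hand": 1, "travel": [0, 0, 0.52], "delta_rot": [0, 0, 0]}, {"hand": 1, "travel": [0, 0, 0.58], "delta_rot": [0, 0, 0]}, {"hand": 1, "travel": [0, 0, 0.63], "delta_rot": [0, 0, 0]}, {"hand": 1, "travel": [0, 0, 0.63], "delta_rot": [0, 0, 0]}, {"hand": 1, "travel": [0, 0, 0.63], "delta_rot": [0, 0, 0]}]'

```text
time_s: 5.1
tool_pos: [0.5256, 0.2936, 0.0556]
eef_rot: [[-0.944, 0.329, -0.0], [0.329, 0.944, -0.0], [0.0, -0.0, -1.0]]
force: [0.0, -0.8, 0.1]
width: 0.093
finger_force: 0.0
```

apply_moves --increments '[{"hand": 0.6, "travel": [0, 0, 0], "delta_rot": [0, 0, 0]}, {"hand": 0.4, "travel": [0, 0, 0], "delta_rot": [0, 0, 0]}, {"hand": 0.3, "travel": [0, 0, 0], "delta_rot": [0, 0, 0]}, {"hand": 0.2, "travel": [0, 0, 0], "delta_rot": [0, 0, 0]}, {"hand": 0.1, "travel": [0, 0, 0], "delta_rot": [0, 0, 0]}, {"hand": 0, "travel": [0, 0, 0], "delta_rot": [0, 0, 0]}, {"hand": -0.1, "travel": [0, 0, 0], "delta_rot": [0, 0, 0]}, {"hand": -0.2, "travel": [0, 0, 0], "delta_rot": [0, 0, 0]}, {"hand": -0.3, "travel": [0, 0, 0], "delta_rot": [0, 0, 0]}, {"hand": -0.4, "travel": [0, 0, 0], "delta_rot": [0, 0, 0]}]' --force 10

```text
time_s: 5.93
tool_pos: [0.5257, 0.2937, 0.0557]
eef_rot: [[-0.944, 0.329, 0.0], [0.329, 0.944, 0.0], [-0.0, 0.0, -1.0]]
force: [0.3, -0.3, 1.5]
width: 0.0568
finger_force: 10.0
```

apply_moves --increments '[{"hand": -0.4, "travel": [0, 0, -0.03], "delta_rot": [0, 0, 0]}, {"hand": -0.4, "travel": [0, 0, -0.08], "delta_rot": [0, 0, 0]}, {"hand": -0.4, "travel": [0, 0, -0.16], "delta_rot": [0, 0, 0]}, {"hand": -0.4, "travel": [0, 0, -0.28], "delta_rot": [0, 0, 0]}, {"hand": -0.4, "travel": [0, 0, -0.42], "delta_rot": [0, 0, 0]}, {"hand": -0.4, "travel": [0, 0, -0.57], "delta_rot": [0, 0, 0]}, {"hand": -0.4, "travel": [0, 0, -0.72], "delta_rot": [0, 0, 0]}, {"hand": -0.4, "travel": [0, 0, -0.85], "delta_rot": [0, 0, 0]}, {"hand": -0.4, "travel": [0, 0, -0.94], "delta_rot": [0, 0, 0]}, {"hand": -0.4, "travel": [0, 0, -1], "delta_rot": [0, 0, 0]}]'

```text
time_s: 6.77
tool_pos: [0.526, 0.2937, 0.1576]
eef_rot: [[-0.944, 0.329, 0.002], [0.329, 0.944, 0.001], [-0.001, 0.001, -1.0]]
force: [0.6, 0.0, -1.1]
width: 0.057
finger_force: 10.0
```

apply_moves --increments '[{"hand": -0.4, "travel": [0.01, 0.02, -0.04], "delta_rot": [0, 0, 0]}, {"hand": -0.4, "travel": [0.03, 0.07, -0.08], "delta_rot": [0, 0, 0]}, {"hand": -0.4, "travel": [0.06, 0.14, -0.12], "delta_rot": [0, 0, 0]}, {"hand": -0.4, "travel": [0.09, 0.22, -0.16], "delta_rot": [0, 0, 0]}, {"hand": -0.4, "travel": [0.12, 0.3, -0.2], "delta_rot": [0, 0, 0]}, {"hand": -0.4, "travel": [0.16, 0.39, -0.2], "delta_rot": [0, 0, 0]}, {"hand": -0.4, "travel": [0.2, 0.48, -0.2], "delta_rot": [0, 0, 0]}, {"hand": -0.4, "travel": [0.23, 0.57, -0.2], "delta_rot": [0, 0, 0]}, {"hand": -0.4, "travel": [0.27, 0.66, -0.2], "delta_rot": [0, 0, 0]}, {"hand": -0.4, "travel": [0.31, 0.75, -0.2], "delta_rot": [0, 0, 0]}]'

```text
time_s: 7.6
tool_pos: [0.5208, 0.3757, 0.1753]
eef_rot: [[-0.945, 0.328, -0.0], [0.328, 0.945, -0.0], [0.0, -0.0, -1.0]]
force: [-0.1, -0.2, -1.2]
width: 0.0569
finger_force: 10.0
```

apply_moves --increments '[{"hand": -0.4, "travel": [0.04, 0.09, 0], "delta_rot": [0, 0, 0]}, {"hand": -0.4, "travel": [0.08, 0.19, 0], "delta_rot": [0, 0, 0]}, {"hand": -0.4, "travel": [0.12, 0.3, 0], "delta_rot": [0, 0, 0]}, {"hand": -0.4, "travel": [0.16, 0.4, 0], "delta_rot": [0, 0, 0]}, {"hand": -0.4, "travel": [0.2, 0.5, 0], "delta_rot": [0, 0, 0]}, {"hand": -0.4, "travel": [0.24, 0.59, 0], "delta_rot": [0, 0, 0]}, {"hand": -0.4, "travel": [0.27, 0.66, 0], "delta_rot": [0, 0, 0]}, {"hand": -0.4, "travel": [0.3, 0.71, 0], "delta_rot": [0, 0, 0]}, {"hand": -0.4, "travel": [0.31, 0.74, 0], "delta_rot": [0, 0, 0]}, {"hand": -0.4, "travel": [0.31, 0.745, 0], "delta_rot": [0, 0, 0]}]'

```text
time_s: 8.43
tool_pos: [0.5161, 0.4556, 0.1756]
eef_rot: [[-0.945, 0.328, 0.0], [0.328, 0.945, -0.0], [-0.0, -0.0, -1.0]]
force: [0.2, -0.5, -0.5]
width: 0.057
finger_force: 10.0
```

Run:
```python
from station import snapshot,status
import cv2,numpy as np
a=snapshot("side")[90:190,150:260,::-1];b=snapshot("top")[140:240,110:220,::-1]
f=lambda i:cv2.resize(i,(396,360),interpolation=cv2.INTER_CUBIC)
cv2.imwrite("pics/over.png",np.hstack([f(a),f(b)]))
print(status.state()['joint_positions'])
```

```text
[ 3.75168384e+01  3.69049515e+01  7.41415454e+01 -5.88941873e-03
  6.89593010e+01 -3.32943297e+01]
```

View pics/over.png

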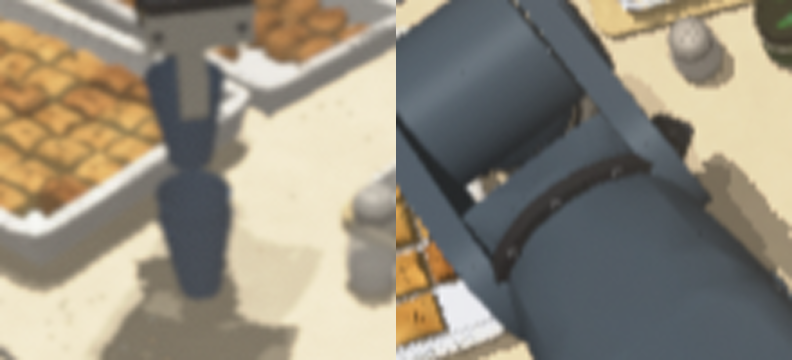

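Side view: the held cup (crop x≈188) hangs right above the stack rim (x≈196), about 3 mm off, well inside the mouth's ±11 mm. Lowering.

apply_moves --increments '[{"hand": -0.4, "travel": [0, 0, 0.05], "delta_rot": [0, 0, 0]}, {"hand": -0.4, "travel": [0, 0, 0.13], "delta_rot": [0, 0, 0]}, {"hand": -0.4, "travel": [0, 0, 0.22], "delta_rot": [0, 0, 0]}, {"hand": -0.4, "travel": [0, 0, 0.3], "delta_rot": [0, 0, 0]}, {"hand": -0.4, "travel": [0, 0, 0.37], "delta_rot": [0, 0, 0]}, {"hand": -0.4, "travel": [0, 0, 0.44], "delta_rot": [0, 0, 0]}, {"hand": -0.4, "travel": [0, 0, 0.5], "delta_rot": [0, 0, 0]}, {"hand": -0.4, "travel": [0, 0, 0.55], "delta_rot": [0, 0, 0]}, {"hand": -0.4, "travel": [0, 0, 0.58], "delta_rot": [0, 0, 0]}, {"hand": -0.4, "travel": [0, 0, 0.6], "delta_rot": [0, 0, 0]}]'

```text
time_s: 9.37
tool_pos: [0.5161, 0.4551, 0.1152]
eef_rot: [[-0.944, 0.329, -0.0], [0.329, 0.944, -0.0], [0.0, -0.0, -1.0]]
force: [0.1, -0.2, -0.6]
width: 0.0571
finger_force: 10.0
```

Run:
```python
from station import snapshot,status
import cv2,numpy as np
a=snapshot("side")[90:190,150:260,::-1]
cv2.imwrite("pics/low.png",cv2.resize(a,(660,600),interpolation=cv2.INTER_CUBIC))
s=status.state();print(s['force'],s['ft_torque'],s['width'])
```

```text
[-0.15441231 -1.26207147 -1.75198657] [ 0.03152725  0.01886738 -0.03930842] 0.05705696018990342
```

View pics/low.png

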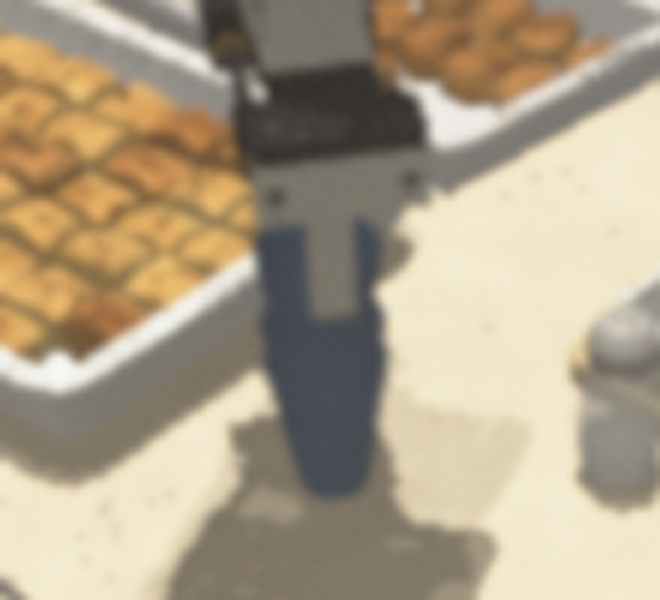

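The cup has gone into the mouth (held cup x≈260-380, stack rim x≈265-385), roughly 20 mm short of seated, with no contact force. Lower the rest slowly, then release.

apply_moves --increments '[{"hand": -0.4, "travel": [0, 0, 0.03], "delta_rot": [0, 0, 0]}, {"hand": -0.4, "travel": [0, 0, 0.06], "delta_rot": [0, 0, 0]}, {"hand": -0.4, "travel": [0, 0, 0.09], "delta_rot": [0, 0, 0]}, {"hand": -0.4, "travel": [0, 0, 0.12], "delta_rot": [0, 0, 0]}, {"hand": -0.4, "travel": [0, 0, 0.14], "delta_rot": [0, 0, 0]}, {"hand": -0.4, "travel": [0, 0, 0.16], "delta_rot": [0, 0, 0]}, {"hand": -0.4, "travel": [0, 0, 0.175], "delta_rot": [0, 0, 0]}, {"hand": -0.4, "travel": [0, 0, 0.185], "delta_rot": [0, 0, 0]}, {"hand": -0.4, "travel": [0, 0, 0.19], "delta_rot": [0, 0, 0]}, {"hand": -0.4, "travel": [0, 0, 0.19], "delta_rot": [0, 0, 0]}]'

```text
time_s: 10.25
tool_pos: [0.5162, 0.4551, 0.0966]
eef_rot: [[-0.944, 0.329, -0.0], [0.329, 0.944, -0.0], [0.0, -0.0, -1.0]]
force: [-0.6, 0.2, -0.8]
width: 0.0573
finger_force: 10.0
```

apply_moves --increments '[{"hand": 0.25, "travel": [0, 0, 0], "delta_rot": [0, 0, 0]}, {"hand": 0.3, "travel": [0, 0, 0], "delta_rot": [0, 0, 0]}, {"hand": 0.4, "travel": [0, 0, 0], "delta_rot": [0, 0, 0]}, {"hand": 0.5, "travel": [0, 0, 0], "delta_rot": [0, 0, 0]}, {"hand": 0.6, "travel": [0, 0, 0], "delta_rot": [0, 0, 0]}, {"hand": 0.7, "travel": [0, 0, 0], "delta_rot": [0, 0, 0]}, {"hand": 0.8, "travel": [0, 0, 0], "delta_rot": [0, 0, 0]}, {"hand": 0.9, "travel": [0, 0, -0.03], "delta_rot": [0, 0, 0]}, {"hand": 0.9, "travel": [0, 0, -0.1], "delta_rot": [0, 0, 0]}, {"hand": 0.9, "travel": [0, 0, -0.2], "delta_rot": [0, 0, 0]}]'

```text
time_s: 11.08
tool_pos: [0.5159, 0.4549, 0.1168]
eef_rot: [[-0.944, 0.329, -0.001], [0.329, 0.944, -0.001], [0.001, -0.001, -1.0]]
force: [-0.3, 0.0, -0.1]
width: 0.0881
finger_force: 0.0
```

apply_moves --increments '[{"hand": 0.9, "travel": [0, 0, -0.08], "delta_rot": [0, 0, 0]}, {"hand": 0.9, "travel": [0, 0, -0.17], "delta_rot": [0, 0, 0]}, {"hand": 0.9, "travel": [0, 0, -0.27], "delta_rot": [0, 0, 0]}, {"hand": 0.9, "travel": [0, 0, -0.38], "delta_rot": [0, 0, 0]}, {"hand": 0.9, "travel": [0, 0, -0.5], "delta_rot": [0, 0, 0]}, {"hand": 0.9, "travel": [0, 0, -0.62], "delta_rot": [0, 0, 0]}, {"hand": 0.9, "travel": [0, 0, -0.74], "delta_rot": [0, 0, 0]}, {"hand": 0.9, "travel": [0, 0, -0.85], "delta_rot": [0, 0, 0]}, {"hand": 0.9, "travel": [0, 0, -0.94], "delta_rot": [0, 0, 0]}, {"hand": 0.9, "travel": [0, 0, -1], "delta_rot": [0, 0, 0]}]'

```text
time_s: 11.92
tool_pos: [0.5164, 0.4553, 0.2181]
eef_rot: [[-0.944, 0.329, 0.001], [0.329, 0.944, 0.001], [-0.001, 0.001, -1.0]]
force: [0.3, -0.6, 0.3]
width: 0.0884
finger_force: 0.0
```

Run:
```python
from station import snapshot,status
import cv2,numpy as np
a=snapshot("side")[90:190,150:260,::-1]
cv2.imwrite("pics/nest.png",cv2.resize(a,(660,600),interpolation=cv2.INTER_CUBIC))
from h import proj
print(proj("side",[.517,.455,.11]),proj("side",[.517,.455,.09]))
```

```text
[[202.70934356 136.80688487]] [[203.14992296 143.0578196 ]]
```

View pics/nest.png

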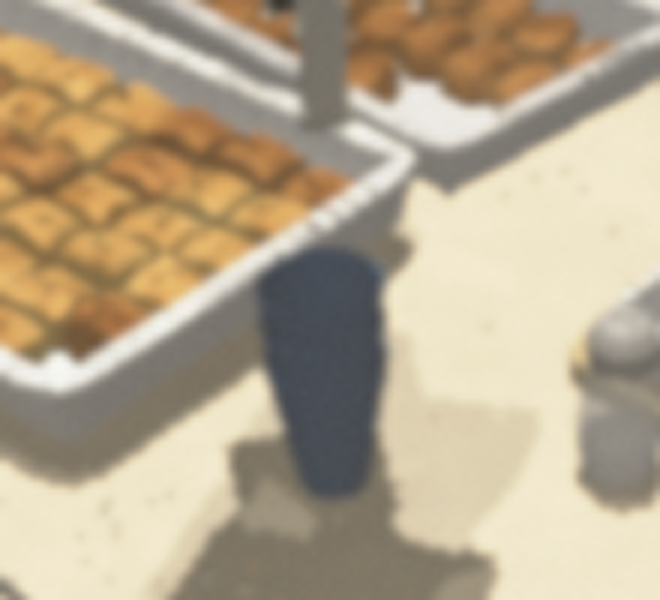

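Rim centre now reads raw (203.5,137), which matches a nested rim at 110 mm (predicted 202.7,136.8): fully nested and upright. Next, plan the lid moves.

```bash
cat >> h.py <<'E'
from scipy.spatial.transform import Rotation as R
A=np.radians(-7.45);bx=np.array([np.cos(A),np.sin(A),0]);by=np.array([-np.sin(A),np.cos(A),0]);zw=np.array([0,0,1.])
H=np.array([.6635,.0414,.063])
def pose(theta,phi,up=0.):   # lid angle, tool tilt (deg): TCP pose
    a=np.radians(theta)+np.arcsin(4/151);p=np.radians(phi)
    g=H+.151*(-np.cos(a)*bx+np.sin(a)*zw)
    t=np.sin(p)*bx-np.cos(p)*zw
    return g+.019*t+up*zw, np.c_[np.cross(by,t),by,t]
def inc(p0,R0,p1,R1):
    return (R0.T@(p1-p0)/.1).round(3),(R.from_matrix(R0.T@R1).as_rotvec()/np.pi).round(4)
E
python3 - <<'E'
from h import *
from station import status
np.set_printoptions(precision=4,suppress=True)
s=status.state();p0=s['tool_pos'];R0=s['eef_rot']
p1,R1=pose(0,15,.09);print("hover",p1,inc(p0,R0,p1,R1)); p2,_=pose(0,15);print("down",p2,inc(p1,R1,p2,R1))
c=C["top"];Rm=cv2.Rodrigues(c['rvec'])[0];o=-Rm.T@c['tvec']
def ray(u,v,z):
    d=Rm.T@np.array([(u-c['cx'])/c['fx'],(v-c['cy'])/c['fy'],1]);return o+d*(z-o[2])/d[2]
print("bottle cap",ray(336,91,.218),"base",ray(327.7,119,.0))
for a,b in [((690,160),(585,62)),((640,140),(520,88))]: print("shelf",*tri(np.array(a)/1.5625,np.array(b)/1.5625))
for ph in (-20,-45): print(ph,pose(60,ph)[0], "wrist~",pose(60,ph)[0]-.3*pose(60,ph)[1][:,2])
E
```

```text
hover [0.5187 0.0603 0.1386] (array([-1.317, -3.727,  0.797]), array([-0.008 , -0.0826, -0.0649]))
down [0.5187 0.0603 0.0486] (array([0.233, 0.   , 0.869]), array([0., 0., 0.]))
bottle cap [0.7414 0.0026 0.218 ] base [ 0.7358 -0.0081  0.    ]
shelf [ 0.7804 -0.0445  0.3841] 7.2922002576054865
shelf [0.7637 0.0347 0.3741] 0.24414471777583913
-20 [0.5857 0.0516 0.1779] wrist~ [0.6874 0.0383 0.4598]
-45 [0.5788 0.0525 0.1823] wrist~ [0.7891 0.025  0.3944]
```

apply_moves --increments '[{"hand": 0.4, "travel": [-0.02, -0.05, 0], "delta_rot": [0, 0, 0]}, {"hand": 0.4, "travel": [-0.05, -0.13, 0], "delta_rot": [0, 0, 0]}, {"hand": 0.4, "travel": [-0.08, -0.23, 0], "delta_rot": [0, 0, 0]}, {"hand": 0.4, "travel": [-0.12, -0.33, 0], "delta_rot": [0, 0, 0]}, {"hand": 0.4, "travel": [-0.15, -0.43, 0], "delta_rot": [0, 0, 0]}, {"hand": 0.4, "travel": [-0.19, -0.53, 0], "delta_rot": [0, 0, 0]}, {"hand": 0.4, "travel": [-0.22, -0.63, 0], "delta_rot": [0, 0, 0]}, {"hand": 0.4, "travel": [-0.26, -0.73, 0], "delta_rot": [0, 0, 0]}, {"hand": 0.4, "travel": [-0.29, -0.83, 0], "delta_rot": [0, 0, 0]}, {"hand": 0.4, "travel": [-0.33, -0.93, 0], "delta_rot": [0, 0, 0]}]'

```text
time_s: 12.8
tool_pos: [0.5167, 0.3554, 0.2167]
eef_rot: [[-0.944, 0.329, 0.0], [0.329, 0.944, 0.0], [0.0, 0.0, -1.0]]
force: [0.8, -0.0, 0.8]
width: 0.0651
finger_force: 0.0
```

apply_moves --increments '[{"hand": 0.4, "travel": [-0.03, -0.1, 0], "delta_rot": [0, 0, 0]}, {"hand": 0.4, "travel": [-0.07, -0.19, 0], "delta_rot": [0, 0, 0]}, {"hand": 0.4, "travel": [-0.1, -0.28, 0], "delta_rot": [0, 0, 0]}, {"hand": 0.4, "travel": [-0.13, -0.37, 0], "delta_rot": [0, 0, 0]}, {"hand": 0.4, "travel": [-0.165, -0.465, 0], "delta_rot": [0, 0, 0]}, {"hand": 0.4, "travel": [-0.2, -0.56, 0], "delta_rot": [0, 0, 0]}, {"hand": 0.4, "travel": [-0.23, -0.65, 0], "delta_rot": [0, 0, 0]}, {"hand": 0.4, "travel": [-0.26, -0.74, 0], "delta_rot": [0, 0, 0]}, {"hand": 0.4, "travel": [-0.3, -0.83, 0], "delta_rot": [0, 0, 0]}, {"hand": 0.4, "travel": [-0.33, -0.93, 0], "delta_rot": [0, 0, 0]}]'

```text
time_s: 13.63
tool_pos: [0.5175, 0.2569, 0.2166]
eef_rot: [[-0.944, 0.329, 0.0], [0.329, 0.944, 0.0], [-0.0, 0.0, -1.0]]
force: [-0.3, 1.3, 0.6]
width: 0.0653
finger_force: 0.0
```

apply_moves --increments '[{"hand": 0.4, "travel": [-0.03, -0.1, 0], "delta_rot": [0, 0, 0]}, {"hand": 0.4, "travel": [-0.07, -0.19, 0], "delta_rot": [0, 0, 0]}, {"hand": 0.4, "travel": [-0.1, -0.28, 0], "delta_rot": [0, 0, 0]}, {"hand": 0.4, "travel": [-0.13, -0.37, 0], "delta_rot": [0, 0, 0]}, {"hand": 0.4, "travel": [-0.165, -0.465, 0], "delta_rot": [0, 0, 0]}, {"hand": 0.4, "travel": [-0.2, -0.56, 0], "delta_rot": [0, 0, 0]}, {"hand": 0.4, "travel": [-0.23, -0.65, 0], "delta_rot": [0, 0, 0]}, {"hand": 0.4, "travel": [-0.26, -0.74, 0], "delta_rot": [0, 0, 0]}, {"hand": 0.4, "travel": [-0.3, -0.83, 0], "delta_rot": [0, 0, 0]}, {"hand": 0.4, "travel": [-0.33, -0.93, 0], "delta_rot": [0, 0, 0]}]'

```text
time_s: 14.47
tool_pos: [0.5181, 0.1582, 0.2166]
eef_rot: [[-0.945, 0.328, 0.0], [0.328, 0.945, -0.0], [-0.0, 0.0, -1.0]]
force: [-0.3, -0.4, 0.7]
width: 0.0651
finger_force: 0.0
```

apply_moves --increments '[{"hand": 0.4, "travel": [-0.04, -0.1, 0], "delta_rot": [0, 0, 0]}, {"hand": 0.4, "travel": [-0.08, -0.22, 0], "delta_rot": [0, 0, 0]}, {"hand": 0.4, "travel": [-0.12, -0.34, 0], "delta_rot": [0, 0, 0]}, {"hand": 0.4, "travel": [-0.16, -0.46, 0], "delta_rot": [0, 0, 0]}, {"hand": 0.4, "travel": [-0.2, -0.58, 0], "delta_rot": [0, 0, 0]}, {"hand": 0.4, "travel": [-0.24, -0.7, 0], "delta_rot": [0, 0, 0]}, {"hand": 0.4, "travel": [-0.28, -0.8, 0], "delta_rot": [0, 0, 0]}, {"hand": 0.4, "travel": [-0.31, -0.88, 0], "delta_rot": [0, 0, 0]}, {"hand": 0.4, "travel": [-0.33, -0.935, 0], "delta_rot": [0, 0, 0]}, {"hand": 0.4, "travel": [-0.33, -0.935, 0], "delta_rot": [0, 0, 0]}]'

```text
time_s: 15.3
tool_pos: [0.5186, 0.0589, 0.2166]
eef_rot: [[-0.944, 0.329, 0.0], [0.329, 0.944, -0.0], [-0.0, -0.0, -1.0]]
force: [-0.1, 0.3, -0.8]
width: 0.0651
finger_force: 0.0
```

apply_moves --increments '[{"hand": 0.4, "travel": [0, 0, 0.05], "delta_rot": [-0.001, -0.01, -0.008]}, {"hand": 0.4, "travel": [0, 0, 0.13], "delta_rot": [-0.002, -0.02, -0.016]}, {"hand": 0.4, "travel": [0, 0, 0.23], "delta_rot": [-0.003, -0.03, -0.024]}, {"hand": 0.4, "travel": [0, 0, 0.33], "delta_rot": [-0.004, -0.04, -0.032]}, {"hand": 0.4, "travel": [0, 0, 0.43], "delta_rot": [-0.005, -0.05, -0.04]}, {"hand": 0.4, "travel": [0, 0, 0.54], "delta_rot": [-0.006, -0.06, -0.048]}, {"hand": 0.4, "travel": [0, 0, 0.64], "delta_rot": [-0.007, -0.07, -0.056]}, {"hand": 0.4, "travel": [0, 0, 0.73], "delta_rot": [-0.008, -0.083, -0.065]}, {"hand": 0.4, "travel": [0, 0, 0.8], "delta_rot": [-0.008, -0.083, -0.065]}, {"hand": 0.4, "travel": [0, 0, 0.8], "delta_rot": [-0.008, -0.083, -0.065]}]'

```text
time_s: 16.13
tool_pos: [0.5176, 0.0603, 0.1355]
eef_rot: [[-0.959, 0.13, 0.253], [0.125, 0.992, -0.035], [-0.256, -0.002, -0.967]]
force: [-0.3, -0.7, -1.0]
width: 0.0652
finger_force: 0.0
```

Run:
```python
from h import *
from station import status,snapshot
np.set_printoptions(precision=4,suppress=True)
s=status.state();p0=s['tool_pos'];R0=s['eef_rot'];print(s['joint_positions'],p0,s['width'])
p2,R2=pose(0,15);print("down",inc(p0,R0,p2,R2))
a=snapshot("side")[150:270,240:370,::-1]
cv2.imwrite("pics/hover.png",cv2.resize(a,(650,600),interpolation=cv2.INTER_CUBIC))
print((proj("side",p0)-[240,150])*5)
```

```text
[  2.9924  17.6782 113.5569  -4.8932  34.3052 -75.8758] [0.5176 0.0603 0.1355] 0.06522343236581515
down (array([0.212, 0.004, 0.842]), array([-0.0006, -0.0011,  0.0001]))
[[272.0485 335.08  ]]
```

View pics/hover.png

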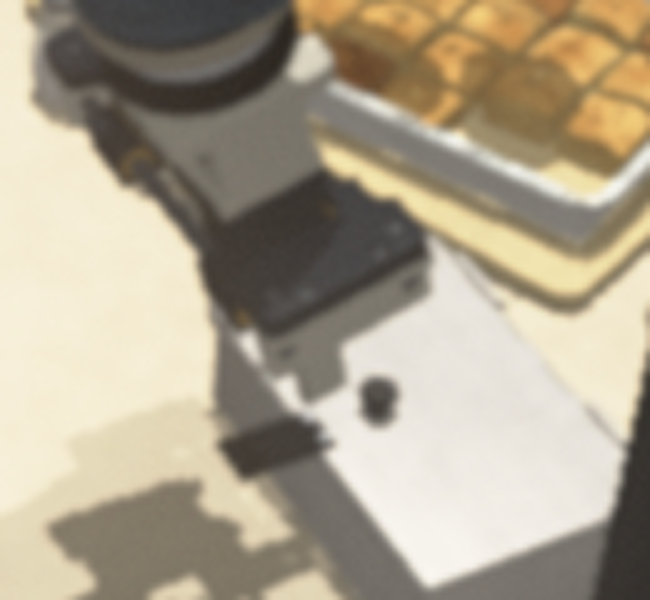

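Fingers hover squarely above the tab (tab at crop (275,445), near finger tip (320,395)), as projected. Going down and gripping.

apply_moves --increments '[{"hand": 0.4, "travel": [0.015, 0, 0.05], "delta_rot": [0, 0, 0]}, {"hand": 0.4, "travel": [0.035, 0, 0.14], "delta_rot": [0, 0, 0]}, {"hand": 0.4, "travel": [0.065, 0, 0.25], "delta_rot": [0, 0, 0]}, {"hand": 0.4, "travel": [0.09, 0, 0.36], "delta_rot": [0, 0, 0]}, {"hand": 0.4, "travel": [0.12, 0, 0.47], "delta_rot": [0, 0, 0]}, {"hand": 0.4, "travel": [0.145, 0, 0.58], "delta_rot": [0, 0, 0]}, {"hand": 0.4, "travel": [0.17, 0, 0.68], "delta_rot": [0, 0, 0]}, {"hand": 0.4, "travel": [0.195, 0, 0.77], "delta_rot": [0, 0, 0]}, {"hand": 0.4, "travel": [0.21, 0, 0.84], "delta_rot": [0, 0, 0]}, {"hand": 0.4, "travel": [0.21, 0, 0.84], "delta_rot": [0, 0, 0]}]'

```text
time_s: 17.02
tool_pos: [0.5193, 0.0595, 0.0486]
eef_rot: [[-0.958, 0.129, 0.254], [0.125, 0.992, -0.035], [-0.257, -0.002, -0.967]]
force: [-1.2, 0.4, -0.7]
width: 0.0648
finger_force: 0.0
```

apply_moves --increments '[{"hand": 0.2, "travel": [0, 0, 0], "delta_rot": [0, 0, 0]}, {"hand": 0, "travel": [0, 0, 0], "delta_rot": [0, 0, 0]}, {"hand": -0.2, "travel": [0, 0, 0], "delta_rot": [0, 0, 0]}, {"hand": -0.3, "travel": [0, 0, 0], "delta_rot": [0, 0, 0]}, {"hand": -0.4, "travel": [0, 0, 0], "delta_rot": [0, 0, 0]}, {"hand": -0.5, "travel": [0, 0, 0], "delta_rot": [0, 0, 0]}, {"hand": -0.6, "travel": [0, 0, 0], "delta_rot": [0, 0, 0]}, {"hand": -0.7, "travel": [0, 0, 0], "delta_rot": [0, 0, 0]}, {"hand": -0.8, "travel": [0, 0, 0], "delta_rot": [0, 0, 0]}, {"hand": -0.9, "travel": [0, 0, 0], "delta_rot": [0, 0, 0]}]' --force 20

```text
time_s: 17.85
tool_pos: [0.5201, 0.0607, 0.0503]
eef_rot: [[-0.958, 0.129, 0.257], [0.124, 0.992, -0.034], [-0.259, -0.001, -0.966]]
force: [0.7, 12.4, 0.5]
width: 0.0233
finger_force: 20.0
```

Run:
```python
from h import *
from station import status
np.set_printoptions(precision=4,suppress=True)
s=status.state();p0=s['tool_pos'];R0=s['eef_rot'];print(s['joint_positions'],p0,s['width'],s['force'],s['finger_force'])
q=pose(0,15);print(p0-q[0])
for k in range(4):   # 15 deg per call, from nominal pose
    a=pose(15*k,15-6.25*k)
    print("call",k)
    for f in (.33,.67,1):
        th=15*(k+f);print(f,*inc(*a,*pose(th,15-6.25*(k+f))))
```

```text
[  3.0002  27.022  116.065   -7.1765  22.2751 -73.3069] [0.5201 0.0607 0.0503] 0.02333894059325974 [ 0.7475 12.4267  0.4898] 19.991627633571625
[0.0014 0.0003 0.0016]
call 0
0.33 [-0.036 -0.    -0.123] [-0.      0.0115  0.    ]
0.67 [-0.083 -0.    -0.247] [-0.      0.0233  0.    ]
1 [-0.14  -0.    -0.361] [-0.      0.0347 -0.    ]
call 1
0.33 [-0.054 -0.    -0.116] [-0.      0.0115  0.    ]
0.67 [-0.12  -0.    -0.229] [-0.      0.0233  0.    ]
1 [-0.193  0.    -0.333] [-0.      0.0347  0.    ]
call 2
0.33 [-0.071  0.    -0.105] [0.     0.0115 0.    ]
0.67 [-0.153  0.    -0.206] [0.     0.0233 0.    ]
1 [-0.241  0.    -0.296] [-0.      0.0347  0.    ]
call 3
0.33 [-0.086 -0.    -0.092] [ 0.      0.0115 -0.    ]
0.67 [-0.182 -0.    -0.178] [0.     0.0233 0.    ]
1 [-0.282  0.    -0.253] [-0.      0.0347 -0.    ]
```

Tab is gripped (23.3 mm opening), with a 12 N side load showing the grip ~1.5 mm off in y; I'll relieve that while lifting, 15° per call.

apply_moves --increments '[{"hand": -0.9, "travel": [0, 0.008, 0], "delta_rot": [0, 0, 0]}, {"hand": -0.9, "travel": [-0.005, 0.015, -0.02], "delta_rot": [0, 0.002, 0]}, {"hand": -0.9, "travel": [-0.018, 0.015, -0.06], "delta_rot": [0, 0.006, 0]}, {"hand": -0.9, "travel": [-0.036, 0.015, -0.123], "delta_rot": [0, 0.0115, 0]}, {"hand": -0.9, "travel": [-0.052, 0.015, -0.165], "delta_rot": [0, 0.0155, 0]}, {"hand": -0.9, "travel": [-0.068, 0.015, -0.208], "delta_rot": [0, 0.0195, 0]}, {"hand": -0.9, "travel": [-0.083, 0.015, -0.247], "delta_rot": [0, 0.0233, 0]}, {"hand": -0.9, "travel": [-0.102, 0.015, -0.286], "delta_rot": [0, 0.027, 0]}, {"hand": -0.9, "travel": [-0.121, 0.015, -0.325], "delta_rot": [0, 0.031, 0]}, {"hand": -0.9, "travel": [-0.14, 0.015, -0.361], "delta_rot": [0, 0.0347, 0]}]'

```text
time_s: 18.68
tool_pos: [0.5243, 0.0603, 0.0888]
eef_rot: [[-0.98, 0.129, 0.149], [0.128, 0.992, -0.021], [-0.151, -0.002, -0.989]]
force: [3.1, -3.0, -2.6]
width: 0.0232
finger_force: 20.0
```

Run:
```python
from h import *
from station import status
np.set_printoptions(precision=4,suppress=True)
s=status.state();p0=s['tool_pos'];R0=s['eef_rot'];print(s['joint_positions'],s['width'],s['force'],s['ft_torque'],s['finger_force'])
print(p0-pose(15,8.75)[0],inc(p0,R0,*pose(15,8.75)))
```

```text
[  2.3392  24.7483 110.202   -2.651   36.5397 -78.2201] 0.023192909533569016 [ 3.1256 -2.9633 -2.6006] [-0.4083 -0.1691 -0.1003] 20.00022143125534
[0.0014 0.0005 0.0016] (array([ 0.016, -0.007,  0.014]), array([-0.0006, -0.0004,  0.0002]))
```

apply_moves --increments '[{"hand": -0.9, "travel": [-0.016, 0, -0.035], "delta_rot": [0, 0.0035, 0]}, {"hand": -0.9, "travel": [-0.032, 0, -0.07], "delta_rot": [0, 0.007, 0]}, {"hand": -0.9, "travel": [-0.049, 0, -0.105], "delta_rot": [0, 0.0104, 0]}, {"hand": -0.9, "travel": [-0.066, 0, -0.139], "delta_rot": [0, 0.0139, 0]}, {"hand": -0.9, "travel": [-0.085, 0, -0.172], "delta_rot": [0, 0.0174, 0]}, {"hand": -0.9, "travel": [-0.105, 0, -0.206], "delta_rot": [0, 0.0208, 0]}, {"hand": -0.9, "travel": [-0.126, 0, -0.239], "delta_rot": [0, 0.0243, 0]}, {"hand": -0.9, "travel": [-0.148, 0, -0.271], "delta_rot": [0, 0.0278, 0]}, {"hand": -0.9, "travel": [-0.17, 0, -0.302], "delta_rot": [0, 0.0312, 0]}, {"hand": -0.9, "travel": [-0.193, 0, -0.333], "delta_rot": [0, 0.0347, 0]}]'

```text
time_s: 19.52
tool_pos: [0.538, 0.0585, 0.1245]
eef_rot: [[-0.991, 0.129, 0.041], [0.129, 0.992, -0.008], [-0.042, -0.002, -0.999]]
force: [2.5, -5.5, -4.6]
width: 0.0236
finger_force: 20.0
```

apply_moves --increments '[{"hand": -0.9, "travel": [-0.021, 0, -0.032], "delta_rot": [0, 0.0035, 0]}, {"hand": -0.9, "travel": [-0.042, 0, -0.064], "delta_rot": [0, 0.007, 0]}, {"hand": -0.9, "travel": [-0.064, 0, -0.095], "delta_rot": [0, 0.0104, 0]}, {"hand": -0.9, "travel": [-0.087, 0, -0.126], "delta_rot": [0, 0.0139, 0]}, {"hand": -0.9, "travel": [-0.111, 0, -0.156], "delta_rot": [0, 0.0174, 0]}, {"hand": -0.9, "travel": [-0.136, 0, -0.185], "delta_rot": [0, 0.0208, 0]}, {"hand": -0.9, "travel": [-0.161, 0, -0.214], "delta_rot": [0, 0.0243, 0]}, {"hand": -0.9, "travel": [-0.187, 0, -0.242], "delta_rot": [0, 0.0278, 0]}, {"hand": -0.9, "travel": [-0.214, 0, -0.27], "delta_rot": [0, 0.0312, 0]}, {"hand": -0.9, "travel": [-0.241, 0, -0.296], "delta_rot": [0, 0.0347, 0]}]'

```text
time_s: 20.35
tool_pos: [0.5604, 0.0554, 0.1549]
eef_rot: [[-0.989, 0.129, -0.068], [0.129, 0.992, 0.006], [0.068, -0.003, -0.998]]
force: [0.4, -5.7, -5.1]
width: 0.0236
finger_force: 20.0
```

apply_moves --increments '[{"hand": -0.9, "travel": [-0.03, 0, -0.033], "delta_rot": [0, 0.004, 0]}, {"hand": -0.9, "travel": [-0.06, 0, -0.065], "delta_rot": [0, 0.008, 0]}, {"hand": -0.9, "travel": [-0.086, 0, -0.092], "delta_rot": [0, 0.0115, 0]}, {"hand": -0.9, "travel": [-0.118, 0, -0.121], "delta_rot": [0, 0.0155, 0]}, {"hand": -0.9, "travel": [-0.15, 0, -0.15], "delta_rot": [0, 0.0195, 0]}, {"hand": -0.9, "travel": [-0.182, 0, -0.178], "delta_rot": [0, 0.0233, 0]}, {"hand": -0.9, "travel": [-0.22, 0, -0.207], "delta_rot": [0, 0.0275, 0]}, {"hand": -0.9, "travel": [-0.255, 0, -0.234], "delta_rot": [0, 0.0315, 0]}, {"hand": -0.9, "travel": [-0.282, 0, -0.253], "delta_rot": [0, 0.0347, 0]}, {"hand": -0.9, "travel": [-0.282, 0, -0.253], "delta_rot": [0, 0.0347, 0]}]'

```text
time_s: 21.18
tool_pos: [0.5902, 0.0514, 0.1783]
eef_rot: [[-0.976, 0.129, -0.175], [0.128, 0.992, 0.02], [0.176, -0.003, -0.984]]
force: [-1.4, -5.9, -1.9]
width: 0.0235
finger_force: 20.0
```

Run:
```python
from h import *
from station import status,snapshot
np.set_printoptions(precision=4,suppress=True)
s=status.state();p0=s['tool_pos'];R0=s['eef_rot'];print(s['joint_positions'],s['width'],s['force'],s['ft_torque'],s['finger_force'])
g=p0-.019*R0[:,2];d=g-H;print("grasp",g,"r",np.hypot(d@bx,d[2]),"lid deg",np.degrees(np.arctan2(d[2],-d@bx)-np.arcsin(4/151)))
im=np.hstack([snapshot("side")[90:290,180:380,::-1],snapshot("top")[90:290,150:350,::-1]])
cv2.imwrite("pics/end.png",cv2.resize(im,(800,400),interpolation=cv2.INTER_CUBIC))
a=np.radians(60)
for y in(.097,-.097):
  c=H+.001*zw+.124*(-np.cos(a)*bx+np.sin(a)*zw)+y*by
  print("lid corner px in picture: side",(proj("side",c)[0]-[180,90])*2,"top",(proj("top",c)[0]-[150,90])*2+[400,0])
```

```text
[ -0.0572  32.0044  82.7694   1.1619  75.3131 -83.0061] 0.023548140452170817 [-1.3651 -5.8813 -1.8812] [-0.9052  0.3469  0.1688] 20.00138150760904
grasp [0.5935 0.051  0.197 ] r 0.15149268854865275 lid deg 60.68523393046482
lid corner px in picture: side [253.8099 154.0718] top [660.0126 110.0939]
lid corner px in picture: side [353.9175 263.0837] top [809.5278 126.5633]
```

View pics/end.png

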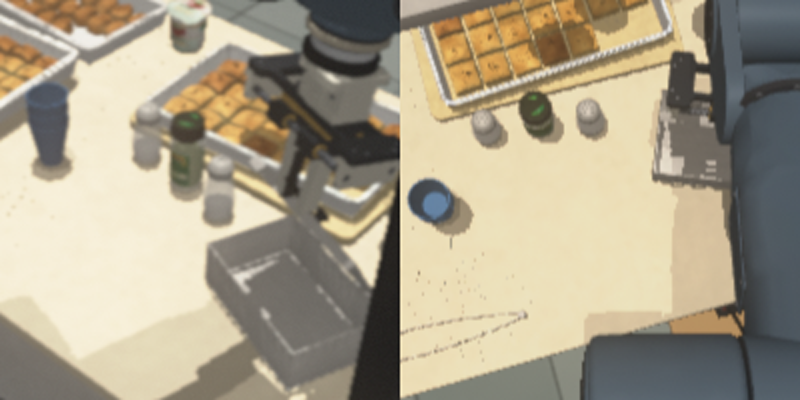

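The box is open and the stack stands nested, with bystanders in place; the lid is nearly edge-on to the side camera. One close-up to check its angle.

Run:
```python
from h import *
from station import snapshot
im=cv2.resize(snapshot("side")[140:240,270:380,::-1],None,fx=6,fy=6,interpolation=cv2.INTER_CUBIC)
raw=im[:, :].copy()
for th,col in((50,(0,255,255)),(60,(0,0,255)),(70,(255,0,0))):
  a=np.radians(th)
  for y in (.097,.0,-.097):
    c=H+.001*zw+.124*(-np.cos(a)*bx+np.sin(a)*zw)+y*by
    u=(proj("side",c)[0]-[270,140])*6;print(th,y,u.round());cv2.circle(im,tuple(int(v) for v in u),3,col,-1)
for y in(.097,-.097):
  u=(proj("side",H+y*by)[0]-[270,140])*6;print("hinge",u.round());cv2.circle(im,tuple(int(v) for v in u),3,(0,255,0),-1)
cv2.imwrite("pics/lid.png",im)
```

```text
50 0.097 [178. 201.]
50 0.0 [316. 356.]
50 -0.097 [472. 532.]
60 0.097 [221. 162.]
60 0.0 [362. 316.]
60 -0.097 [522. 489.]
70 0.097 [268. 129.]
70 0.0 [412. 280.]
70 -0.097 [575. 452.]
hinge [332. 332.]
hinge [619. 652.]
```

View pics/lid.png

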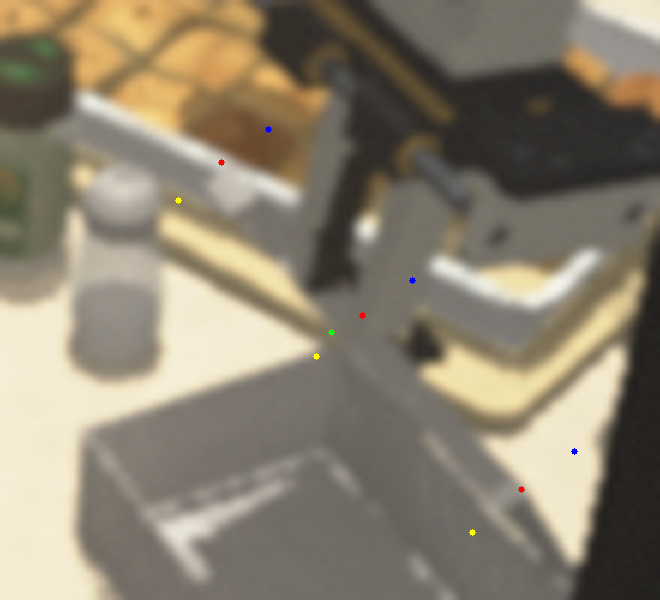

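The lid's right corner at crop (521,490) lies on the 60° prediction, and its left corner at (228,178) is close to its own. The knob shows behind at (425,340), and the tab is between the fingers. The measured grasp point gives 60.7° and the side forces are small. Handing in.

```bash
python3 -c "
from station import workorder
print(workorder.sign_off())"
```

```text
the job is handed in; nothing more can be done
None
```

The job is handed in: the loose cup is fully nested on the upright stack, which stands where it was. The gripper is still holding the lid by its tab at about 60° (60.7° from the measured grasp point), and nothing else on the counter looked disturbed in the last pictures.

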